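Stand a painting panel in its block and hold a spring clamp open round its edge

ROBOT

A 7-joint arm with a two-finger parallel gripper is mounted at the origin on the work surface. World frame = base frame: x ahead of the robot, y to its left, z up, the work surface at z = 0. Lengths are in mm, angles in rad, forces in N, time in s.
With the tool pointing down it reaches from about 400 to 875 mm from the base axis. Payload 4.4 kg.
Tool frame: the origin (TCP) lies midway between the tips of the shut fingers; the grasp point (between the pads) lies ctrl.tcp_to_grasp behind it (ctrl.tcp_to_grasp is the distance from the TCP to the grasp point, in mm); z points along the fingers, y is the line along which they close (so a half turn about z gives the same grasp; the last joint's range is limited). The gripper opens to 85 mm and grips with 20 to 120 N. Pads are 22 mm wide; open, the fingers measure 114 mm over their backs; the gripper's body (76 mm by 85 mm) begins 54 mm behind the grasp point. The pads swing forward as they close: fully open they stand 13 mm farther back than shut.
Start: joints at [-1.331, 0.628, 0.038, 1.517, -0.027, 0.996, -0.02], TCP at [195.662, 619.867, 208.813] pointing down, gripper open.
Joint ranges: [-3.06, 3.06], [-0.37, 2.12], [-1.25, 1.32], [0.18, 2.47], [-1.1, 4.24], [0.23, 1.98], [-2.94, 2.94]. Speed limits (rad/s): [2.57, 2.57, 3.14, 3.14, 3.14, 3.14, 3.14].

INTERFACE

Orientations are given as [roll, pitch, yaw] about the fixed x, y, z axes, in that order (R = Rz(yaw) Ry(pitch) Rx(roll)).
In Python, from cell import ctrl, get_image, get_calibration, workorder, boxes_of, place_of gives the robot as it stands.
- The arm moves only by the tool play_rows, never from a script. Its argument "series" is a list that holds one entry, the list of rows, each a list of 7 numbers: the shift along the world's x, y, z in cm, then the turn, a rotation vector about the world's x, y, z in degrees, then the closure, from 0 (fully open) to 1 (shut). A call has 1 to 20 rows; each row shifts and turns the commanded pose from where the row before left it; what a row does not reach is not made up. A row lasts 1/8 s, in which the tool goes at most 62.5 mm and 10.7 degrees, less where a joint would pass 70% of its speed; a pose out of reach is approached as far as the arm can. A call with a gripper value outside its range is refused whole. The fingers move at their own pace and stop on an object; the grip force is fixed at half the most. Time passes only in rows, so rows that do not move let the fingers close. It gives the time, the measured TCP pose, the force, the opening and the grip force at its end, in the units of the state.
- ctrl.read_state(): the state, without advancing time (a new reading comes with each control period).
- get_image(name): name is "scene" or "top"; returns (picture, depth): 384x512x3 uint8, red, green, blue; 384x512 float32, mm along the optical axis (not along the pixel's ray), 0 where there is no reading.
- get_calibration(name): a dict with "K" (3x3 intrinsics, pixels), "R" (3x3) and "t" (3): a world point X has camera coordinates R X + t. Camera axes: x right, y down, z forward; pixel columns grow to the right and rows downward; lengths in mm; the calibration is good to about 2 mm. A picture is of the moment at which its call begins. get_calibration takes no time and is no camera call.
- workorder.finish_job(): hands the job in; it is judged then, once.
Trained networks look in the newest picture that a camera, given by its name, has taken for a name from the list of things; names that differ only in an ending like _2 or _b are one class to them, and where a whole thing is asked for, a point or a joint stands for the part that bears it (a point fixed in the world has none). Each returns a list of dicts, best first, with "p" (0 to 1); they miss things now and then, are a little off and sometimes report something else, mostly with a low value. They report only what shows in the picture. A call takes as long as a camera call. They do not tell look-alikes from the thing itself.
- boxes_of(target, camera): "pixel" ([column, row] in pixels, amid what is visible of it).
- place_of(target, camera): "pixel" ([column, row] in pixels: a listed point, or the origin of a listed thing).
The state is a dict: "clock": time; "qpos": joint angles; "qd": joint speeds; "tau": joint torques, N m; "eef_pos": TCP position; "tool_rot": TCP orientation; "force": force on the tool from outside, world axes, zero at the start; "torque": the same for the moment, N m; "width": finger opening in mm; "gripper_force": force on a finger pad.
Only numpy, scipy, OpenCV 4.12 (cv2) and the standard library are available. Lean on these libraries where they do the work, as an engineer would, in place of code of your own. Each camera call takes 0.05 s, during which the arm holds its last target. There are 200 camera calls.

TASK

Draw the blue painting panel straight up out of the wooden drying rack, stand it in the slot of the wooden display block, centred along the slot and right down on the slot's floor, and let go of it. Then pick up the spring clamp with the orange handles, squeeze it open and bring its gaping jaws well over either one of the panel's two upright side edges, above the block, touching neither panel nor block, so that I can slip my reference sketch in under a jaw. Finish there, still holding the clamp open in the air, and leave everything else where it is.

Things in the scene. Friction and masses are not known exactly. Their poses are not given: they have to be found in the camera images.
- panel_blue_center (a point): Centre of the blue painting panel: a loose square board 120 mm wide, 120 mm high, 9 mm thick, about 100 g, blue on faces and edges, with white shapes on the faces. x is square to its faces, y along its width (level), z up; its top edge is 60 mm above this point. At the start it stands in one of the rack's three slots.
- rack: Fixed drying rack of pale wood, 190 (x) by 102 mm (y); origin under its centre on the table. On two rails (tops at 20 mm) pairs of 8 mm dowels (tops at 79 mm) form three slots 12 mm wide at x = -55, 0 and +55 mm in its frame. The panels stand on the rails, faces square to the rack's x, top edges 140 mm above the table.
- block: Fixed display block of pale wood, 66 (x) by 150 (y) by 44 mm high; origin under its centre on the table. A slot, open at top and both ends, runs along its y: 11.5 mm wide, floor 10 mm above the table, mouth flared over the top 8 mm to 27.5 mm. A panel right down in it has its centre 70 mm and its top 130 mm above the table, and may lean by up to 0.1 rad.
- clamp_grip (a point): Where the spring clamp is squeezed: midway between its handles, 42 mm behind the pin, 12 mm above the table as it lies flat. Black with orange handles and jaw pads, 115 mm long, 70 g. With it shut: x from handles to jaws, y the squeezing line, z up. Handles 24 mm tall (z), splayed in a V: about 50 mm over their outsides here, 59 mm at their ends 18 mm farther back.
- clamp_pin (a point): The clamp's pin (pivot), half-way up its thickness. Squeezing the handles opens the jaws, about 8 N at each handle; fully squeezed, their outsides are parallel, 25 mm apart. It springs shut when let go. The axes of clamp_pin, clamp_grip and clamp_tip_a belong to the half on the +y side and turn +0.28 rad with it when squeezed fully and evenly.
- clamp_tip_a (a point): Inner tip of the jaw on the +y side of the clamp, 54 mm ahead of the pin when shut (about 52 when open), half-way up its thickness. The jaws are 22 mm tall (z).
- clamp_tip_b (a point): Inner tip of the jaw on the -y side of the clamp; it meets the other one when shut and is about 30 mm from it when fully open.
- clamp_jaw (a joint): Angle between the two halves of the clamp: 0 jaws shut, 0.56 rad fully open (stop).
- panel_yellow: Yellow panel standing in another slot of the rack, same size as the blue one; origin at the middle of its lower edge. Leave it.
- panel_green: Green panel standing in another slot of the rack, same size; origin at the middle of its lower edge. Leave it.
- spool_red: Spool of red thread standing on the table, 34 mm across, 45 mm high; origin under its centre. Leave it.
- spool_teal: Spool of teal thread standing on the table, 34 mm across, 45 mm high; origin under its centre. Leave it.
- paint_tube: Dark red paint tube lying on the table, 125 mm long (x), 30 mm wide, 18 mm high; origin under its middle. Leave it.
- button_jar: Amber glass jar of buttons, 68 mm across, 65 mm high; origin under its centre. Leave it.
- brush_pot: White ceramic pot, 88 mm across, with brushes standing up to 225 mm high; origin under its centre. Leave it.
- scissors: Pair of scissors with purple handles lying on the table, 165 mm long (x), 11 mm high; origin near the middle. Leave it.
Things that resemble listed ones, but are neither listed nor needed, are in the scene too. Of the things like the part that bears clamp_grip, leave any that is turquoise; of the rest the smaller one is meant. There is more than one size of the part that bears panel_blue_center; the job needs the smaller.

How it is judged:
By the outcome, as a careful person would: the job done as asked, in the order asked, and still so for the second after the job is handed in, while the arm keeps its last pose, push and grip.
It also fails if it takes over 48 s, if anything falls off the work surface, if the arm or the gripper's body presses on something with over 40 N, if the wrist force passes 120 N, or if a joint passes its speed limit or range.

## Working session

There is one attempt and no reset: what is moved stays moved. The work goes in short steps, Python scripts to look and compute and a tool call to move; the robot and the scene stay as the last step left them, time stands still between calls to the robot, and variables do not carry over. Pictures are saved under pics/ and viewed, at most 13 in all, crops included, and the job is handed in when it is done.

Besides the shell and the picture viewer there is one more tool, called by a JSON object that holds its "op" and its "data", one argument or row to a line. play_rows: Moves the arm, as the interface text tells. Its arguments: {"type":"object","properties":{"series":{"type":"array"}},"required":["series"]}

```bash
mkdir -p pics; cat > h.py <<'E'
import numpy as np, cv2
from cell import ctrl, get_image, get_calibration, workorder, boxes_of, place_of
def world(cam,px,d):
    c=get_calibration(cam);K,R,t=map(np.array,(c["K"],c["R"],c["t"]))
    p=np.linalg.inv(K)@np.array([px[0],px[1],1.])*d
    return R.T@(p-t.ravel())
def atz(cam,px,z):
    c=get_calibration(cam);K,R,t=map(np.array,(c["K"],c["R"],c["t"]))
    o=-R.T@t.ravel(); v=R.T@np.linalg.inv(K)@np.array([px[0],px[1],1.])
    return o+v*(z-o[2])/v[2]
def proj(cam,X):
    c=get_calibration(cam);K,R,t=map(np.array,(c["K"],c["R"],c["t"]))
    p=K@(R@np.array(X,float)+t.ravel());return p[:2]/p[2]
def cloud(cam,d):
    c=get_calibration(cam);K,R,t=map(np.array,(c["K"],c["R"],c["t"]))
    v,u=np.mgrid[:384,:512]; p=np.stack([u,v,np.ones_like(u)],-1)@np.linalg.inv(K).T*d[...,None]
    return (p-t.ravel())@R
E
python3 - <<'E'
from h import *
np.set_printoptions(precision=1,suppress=True)
ims=[]
for c in("scene","top"):
    im,d=get_image(c);np.savez(f"{c}0.npz",im=im,d=d);ims.append(im)
    cal=get_calibration(c);print(c,-np.array(cal["R"]).T@np.array(cal["t"]).ravel(),np.array(cal["K"])[0])
    for n in("panel_blue_center","clamp_grip","clamp_pin","clamp_tip_a","block","rack"):
        print(n,[(np.round(r["pixel"]),round(r["p"],2)) for r in place_of(n,c)])
    cv2.imwrite(f"pics/{c}0.png",cv2.resize(im[...,::-1],(768,576)))
s=ctrl.read_state();print(s["eef_pos"],s["tool_rot"],s["width"],s["force"],ctrl.tcp_to_grasp)
E
```

```text
scene [890.2 669.9 926.3] [364.9   0.  254. ]
panel_blue_center [(array([328., 189.]), 0.66), (array([322., 246.]), 0.62)]
clamp_grip [(array([268., 114.]), 0.72), (array([224., 136.]), 0.71), (array([196., 119.]), 0.66), (array([171., 143.]), 0.24)]
clamp_pin [(array([259., 119.]), 0.69), (array([208., 117.]), 0.6), (array([224., 142.]), 0.49)]
clamp_tip_a [(array([250., 134.]), 0.7), (array([220., 118.]), 0.7), (array([251., 132.]), 0.68), (array([219., 154.]), 0.6), (array([222., 118.]), 0.6), (array([220., 151.]), 0.45)]
block [(array([238., 196.]), 0.74)]
rack [(array([317., 265.]), 0.85)]
top [ 236.    27.8 1437.5] [437.9   0.  255.5]
panel_blue_center [(array([220., 252.]), 0.77), (array([165., 207.]), 0.58)]
clamp_grip [(array([369., 258.]), 0.89), (array([352., 203.]), 0.74), (array([392., 180.]), 0.52)]
clamp_pin [(array([340., 196.]), 0.75), (array([357., 247.]), 0.75), (array([392., 194.]), 0.54), (array([328., 184.]), 0.42)]
clamp_tip_a [(array([345., 231.]), 0.87), (array([343., 227.]), 0.7), (array([387., 210.]), 0.64), (array([332., 184.]), 0.55), (array([331., 184.]), 0.49)]
block [(array([264., 181.]), 0.79)]
rack [(array([164., 215.]), 0.58)]
[195.7 619.9 208.8] [ 3.1 -0.   2.8] 85.46940969252118 [-0.4 -0.4 -0.6] 18.700000000000003
```

View pics/scene0.png

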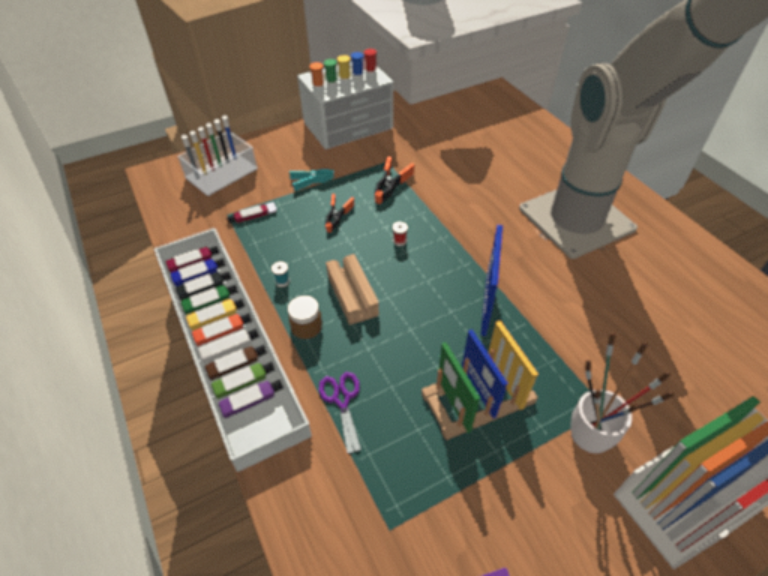

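View pics/top0.png

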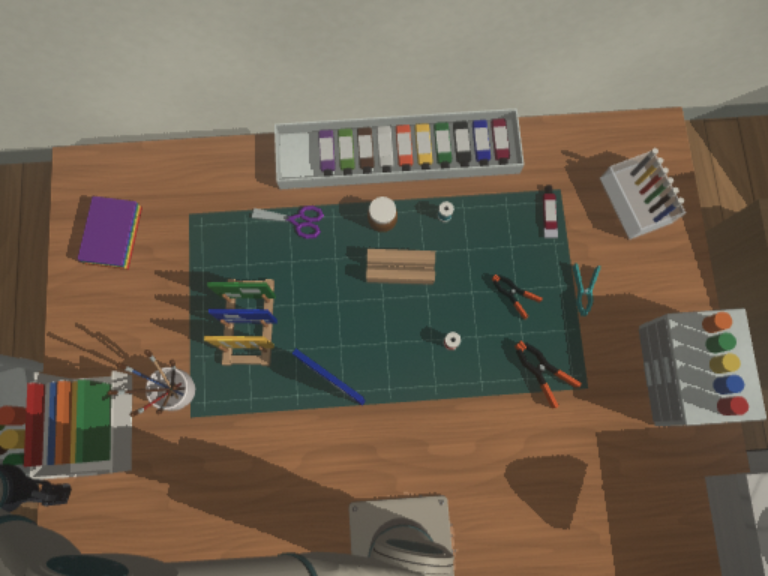

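Scene picture: blue panels at scene px (322,246), in the rack's middle slot, and (328,189), the large one leaning or standing loose. The orange clamps are at (224,142) (small) and (259,119) (large), with a turquoise one at (208,117). I choose the blue panel in the rack and the smaller orange clamp, top px (340,196). Next I measure both.

```bash
python3 - <<'E'
from h import *
np.set_printoptions(precision=1,suppress=True)
for c in("scene","top"):
    z=np.load(f"{c}0.npz");im=z["im"];P=cloud(c,z["d"]);hsv=cv2.cvtColor(im,cv2.COLOR_RGB2HSV)
    H,S,V=[hsv[...,i].astype(int) for i in range(3)]
    b=(H>108)&(H<128)&(S>130)&(V>50)&(P[...,2]>60)&(P[...,2]<260)&(z["d"]>0)
    n,l,st,ce=cv2.connectedComponentsWithStats(b.astype(np.uint8))
    for i in range(1,n):
        if st[i,4]<40: continue
        Q=P[l==i];zt=np.percentile(Q[:,2],97);T=Q[Q[:,2]>zt-12]
        m=T.mean(0);u,s,vt=np.linalg.svd(T[:,:2]-m[:2],full_matrices=False);a=(T[:,:2]-m[:2])@vt[0]
        print(c,"blue",ce[i],st[i],"ztop",zt,"mean",m,"dir",np.degrees(np.arctan2(vt[0][1],vt[0][0])),"ends",m[:2]+vt[0]*a.min(),m[:2]+vt[0]*a.max(),"len",np.ptp(a))
    if c=="top":
        o=((H<14)&(S>150)&(V>110)&(P[...,0]>150)&(P[...,1]<-80)&(P[...,1]>-420)&(P[...,2]<60))
        n,l,st,ce=cv2.connectedComponentsWithStats(o.astype(np.uint8))
        for i in range(1,n):
            if st[i,4]>8: print("orange",ce[i],st[i],P[l==i].mean(0))
        # block top
        B=(P[...,2]>36)&(P[...,2]<52)&(abs(P[...,0]-atz("top",(267,177),44)[0])<60)&(abs(P[...,1]-atz("top",(267,177),44)[1])<110)
        n,l,st,ce=cv2.connectedComponentsWithStats(B.astype(np.uint8))
        for i in range(1,n):
            if st[i,4]>80:
                pts=P[l==i][:,:2].astype(np.float32);print("block part",st[i],cv2.minAreaRect(pts),np.median(P[l==i][:,2]))
        pts=P[B][:,:2].astype(np.float32);print("all",cv2.minAreaRect(pts))
        for nme,px,h in(("grip",(352,203),12),("pin",(340,196),12),("tip",(331,184),12)):print(nme,atz("top",px,h))
a=np.load("top0.npz")["im"];s=np.load("scene0.npz")["im"]
f=lambda x:cv2.resize(x[...,::-1],(384,288),interpolation=cv2.INTER_CUBIC)
print(cv2.imwrite("pics/crop.png",np.vstack([np.hstack([f(a[165:240,310:410]),f(a[165:240,110:210])]),np.hstack([f(s[115:175,185:265]),f(s[195:300,270:410])])])))
E
```

```text
scene blue [237.8  41.1] [235  35   7  14  72] ztop 207.57424092638192 mean [ 284.1 -634.6  203.3] dir 67.3505435431325 ends [ 274.8 -657.1] [ 289.8 -621.1] len 38.99008132402092
scene blue [328.7 183.5] [323 151  11  62 248] ztop 164.77164430294928 mean [364.9 129.4 162.1] dir 50.74078770444555 ends [308.3  60.2] [409.7 184.2] len 160.13695928029392
scene blue [323.  243.5] [310 220  28  53 478] ztop 140.90943764552242 mean [499.6 296.3 137.4] dir -95.5197033711765 ends [505.2 354.7] [493.7 235.6] len 119.66646534060126
top blue [161.9 208.6] [139 206  44   8 230] ztop 144.5473491479858 mean [495.1 293.9 140.6] dir -94.6903156929605 ends [500.  353.6] [490.3 235.3] len 118.70386204850269
top blue [218.5 250.1] [195 232  48  37 250] ztop 167.98488428525738 mean [353.5 120.8 163.6] dir -129.32337976880234 ends [404.8 183.5] [302.3  58.5] len 161.6786114096873
top blue [489.4 255.7] [484 251  12  11 103] ztop 210.38974030726996 mean [ 279.  -638.   206.4] dir -94.02522333351688 ends [ 280.2 -621.4] [ 278.  -652.7] len 31.306274912242614
top blue [ 34.4 267.2] [ 33 256   4  24  63] ztop
[... 446 characters left out ...]
]
orange [347.3 230.1] [345 227   6   7  23] [ 399.2 -290.3   25.9]
orange [379.1 251.8] [372 247  15  11  55] [ 322.3 -382.2   31.5]
orange [367.1 263.4] [362 255  11  17  53] [ 288.5 -339.3   31.6]
block part [245 166  45  10 377] ((614.1585083007812, -45.270408630371094), (146.40975952148438, 30.715532302856445), 83.67972564697266) 42.865771189864006
block part [244 178  46   9 355] ((574.8052978515625, -40.4862060546875), (147.98770141601562, 27.829681396484375), 84.16344451904297) 43.57150172633551
all ((595.22607421875, -42.573638916015625), (147.98770141601562, 68.88406372070312), 84.16344451904297)
grip [ 489.7 -319.4   12. ]
pin [ 516.1 -282.4   12. ]
tip [ 559.1 -256.9   12. ]
True
```

View pics/crop.png

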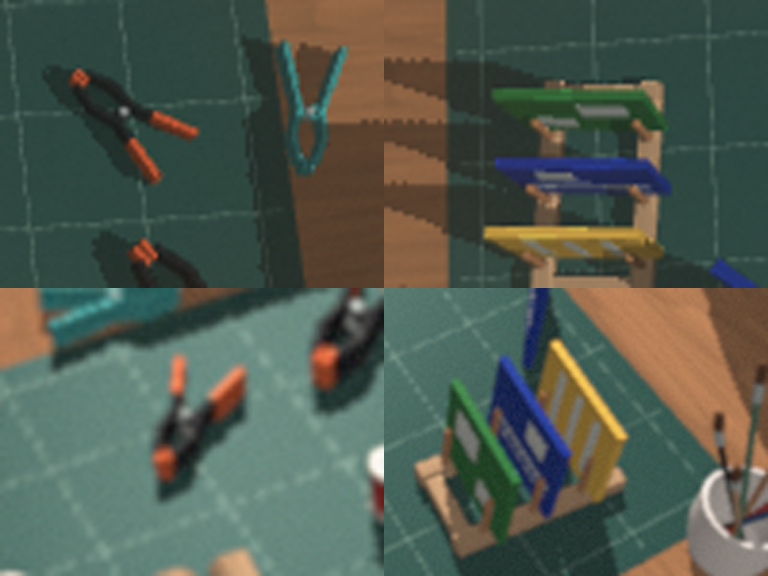

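The crop shows the rack's middle panel in blue, between green and yellow, and the smaller orange clamp with its jaws toward +x+y. Both choices match the description. First move: up and over the brushes to above the panel.

{"op": "play_rows", "data": {
  "series": [
    [[0,0,4,0,0,0,0.6],[0,0,4,0,0,0,0.6],[0,0,4,0,0,0,0.6],[3,-3.2,0,0,0,-7.5,0.6],[3,-3.2,0,0,0,-7.5,0.6],[3,-3.2,0,0,0,-7.5,0.6],[3,-3.2,0,0,0,-7.5,0.6],[3,-3.2,0,0,0,-7.5,0.6],[3,-3.2,0,0,0,-7.5,0.6],[3,-3.2,0,0,0,-7.5,0.6],[3,-3.2,0,0,0,-7.5,0.6],[3,-3.2,0,0,0,-7.5,0.6],[3,-3.2,0,0,0,-7.5,0.6],[0,0,-4,0,0,0,0.6],[0,0,-4,0,0,0,0.6],[0,0,-3,0,0,0,0.6],[0,0,0,0,0,0,0.6]]
  ]
}}

```text
clock: 2.82
eef_pos: [494.1, 299.2, 216.9]
tool_rot: [-3.138, 0.003, 1.527]
force: [0.6, -0.3, 1.0]
width: 33.7
gripper_force: 0.0
```

{"op": "play_rows", "data": {
  "series": [
    [[0.3,-0.4,0,0,0,-2.5,0.6],[0,0,0,0,0,0,0.6],[0,0,-4,0,0,0,0.6],[0,0,-3,0,0,0,0.6],[0,0,-2.3,0,0,0,0.6],[0,0,-2,0,0,0,0.6],[0,0,0,0,0,0,0.6],[0,0,0,0,0,0,1],[0,0,0,0,0,0,1],[0,0,0,0,0,0,1],[0,0,0,0,0,0,1]]
  ]
}}

```text
clock: 4.2
eef_pos: [499.6, 296.4, 107.3]
tool_rot: [3.14, -0.002, 1.483]
force: [-0.6, 0.5, 6.3]
width: 7.1
gripper_force: 61.8
```

{"op": "play_rows", "data": {
  "series": [
    [[0,0,1,0,0,0,1],[0,0,2,0,0,0,1],[0,0,4,0,0,0,1],[0,0,4,0,0,0,1],[0,0,4,0,0,0,1],[0,0,0,0,0,0,1]]
  ]
}}

```text
clock: 4.95
eef_pos: [500.7, 296.6, 259.6]
tool_rot: [3.136, -0.004, 1.483]
force: [-0.1, 0.4, -1.8]
width: 6.8
gripper_force: 60.9
```

```bash
cat > blue.py <<'E'
from h import *
np.set_printoptions(precision=1,suppress=True)
def blue(c,tag,zlo=50):
    im,d=get_image(c);np.savez(f"{c}_{tag}.npz",im=im,d=d);P=cloud(c,d)
    hsv=cv2.cvtColor(im,cv2.COLOR_RGB2HSV).astype(int);H,S,V=hsv[...,0],hsv[...,1],hsv[...,2]
    b=(H>108)&(H<128)&(S>130)&(V>50)&(P[...,2]>zlo)&(d>0)&(P[...,0]>430)&(P[...,1]>-200)
    n,l,st,ce=cv2.connectedComponentsWithStats(b.astype(np.uint8))
    i=1+np.argmax(st[1:,4]);Q=P[l==i];m=Q.mean(0)
    u,s,vt=np.linalg.svd(Q-m,full_matrices=False);n_=vt[2]*np.sign(vt[2][0])
    w=np.array([-n_[1],n_[0],0]);w/=np.linalg.norm(w);a=Q@w
    print(c,ce[i],st[i],"mean",m,"z",np.percentile(Q[:,2],[1,99]),"normal",np.round(n_,3),"yaw",np.degrees(np.arctan2(n_[1],n_[0])),"along mid",(np.percentile(a,.5)+np.percentile(a,99.5))/2,"len",np.ptp(a),"sd",s[2]/len(Q)**.5)
    return im,Q,n_,w
E
python3 - <<'E'
from blue import *
ims=[]
for c in("scene","top"): ims.append(blue(c,"lift",120)[0])
s=ctrl.read_state();print(np.array(s["eef_pos"]),s["width"],s["force"],s["tool_rot"])
cv2.imwrite("pics/lift.png",cv2.resize(np.hstack([ims[0][120:320,240:440],ims[1][120:320,60:260]])[...,::-1],(800,400)))
E
```

```text
scene [331.3 218.6] [313 192  35  57 609] mean [505.3 307.2 239.8] z [175.8 292.5] normal [ 1.  -0.1  0. ] yaw -4.726627459013396 along mid 336.2968753343772 len 120.09618856374533 sd 1.288055190655119
top [161.9 199.2] [148 195  29  12 184] mean [492.1 259.2 262.5] z [186.8 293.4] normal [ 1.  -0.1 -0. ] yaw -3.922830108000633 along mid 299.7699729368311 len 68.68405112359835 sd 2.239292482275449
[498.2 295.8 256. ] 6.772763315994629 [-0.4 -0.4 -1. ] [-3.1 -0.   1.5]
```

View pics/lift.png

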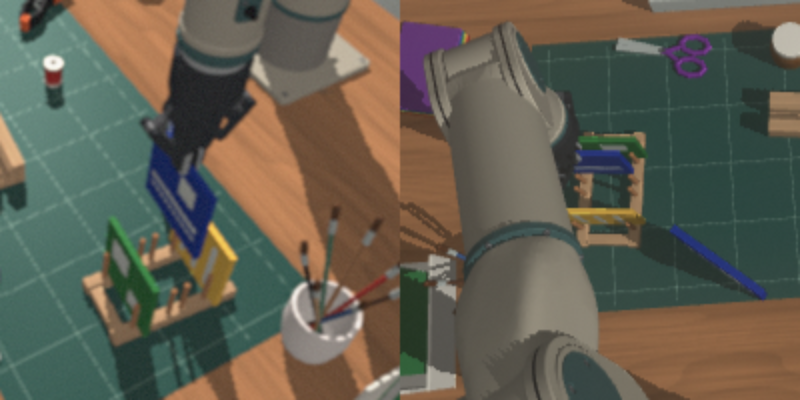

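The panel is held at scene (331,219), upright and centred in the grip, and green and yellow are undisturbed. Carry it over the block.

{"op": "play_rows", "data": {
  "series": [
    [[0.5,-2,0,0,0,0,1],[1.4,-4.9,0,0,0,0,1],[1.5,-5,0,0,0,-0.5,1],[1.5,-5,0,0,0,-0.5,1],[1.5,-5,0,0,0,-0.5,1],[1.5,-5,0,0,0,0,1],[1.2,-5,0,0,0,0,1],[0.4,-2,0,0,0,0,1],[0,0,-3,0,0,0,1],[0,0,-3.5,0,0,0,1],[0,0,-3,0,0,0,1],[0,0,0,0,0,0,1],[0,0,0,0,0,0,1]]
  ]
}}

```text
clock: 6.68
eef_pos: [594.0, -43.5, 161.5]
tool_rot: [3.141, 0.0, 1.457]
force: [0.7, -1.0, -1.5]
width: 6.9
gripper_force: 60.9
```

```bash
python3 - <<'E'
from blue import *
ims=[]
for c in("scene","top"):
    ims.append(blue(c,"hov",62)[0])
    z=np.load(f"{c}_hov.npz");P=cloud(c,z["d"])
    hsv=cv2.cvtColor(z["im"],cv2.COLOR_RGB2HSV).astype(int)
    B=(abs(P[...,2]-44)<5)&(abs(P[...,0]-595)<70)&(abs(P[...,1]+43)<110)&~((hsv[...,0]>105)&(hsv[...,0]<130)&(hsv[...,1]>120))
    n,l,st,ce=cv2.connectedComponentsWithStats(B.astype(np.uint8))
    for i in range(1,n):
        if st[i,4]>80:print("part",ce[i],st[i],cv2.minAreaRect(P[l==i][:,:2].astype(np.float32)),np.median(P[l==i][:,2]))
z=np.load("scene0.npz");P=cloud("scene",z["d"])
B=(abs(P[...,2]-44)<5)&(abs(P[...,0]-595)<70)&(abs(P[...,1]+43)<110)
n,l,st,ce=cv2.connectedComponentsWithStats(B.astype(np.uint8))
for i in range(1,n):
    if st[i,4]>80:print("scene0 part",ce[i],st[i],cv2.minAreaRect(P[l==i][:,:2].astype(np.float32)),np.median(P[l==i][:,2]))
s=ctrl.read_state();print(np.array(s["eef_pos"]),s["width"],s["force"],np.round(s["tool_rot"],3))
cv2.imwrite("pics/hov.png",cv2.resize(np.hstack([ims[0][100:250,180:330],ims[1][120:270,190:340]])[...,::-1],(800,400)))
E
```

```text
scene [236.9 172.3] [232 154   9  39 115] mean [602.1   0.8 158.9] z [ 86.2 197. ] normal [ 1.  -0.1  0. ] yaw -6.269637189984748 along mid 54.609339761368176 len 57.2487730186448 sd 1.5623462919773237
part [228.4 190.9] [218 174  22  35 269] ((616.5482177734375, -44.59638214111328), (149.61697387695312, 26.600841522216797), 82.92436218261719) 43.685269418257455
part [245.6 194.9] [241 181  12  24 128] ((578.7412109375, -11.484317779541016), (92.30484008789062, 25.978126525878906), 84.3314208984375) 43.380124659500424
top [285.6 164.7] [282 163   8   6  34] mean [586.  -93.4 192. ] z [174.9 198.2] normal [ 1.  -0.1 -0.2] yaw -4.508476303723563 along mid -46.66573072919492 len 21.160953105400544 sd 2.7056877572558653
scene0 part [241.1 187.3] [230 170  23  35 278] ((575.6099243164062, -41.117835998535156), (151.27163696289062, 27.102617263793945), 83.26627349853516) 43.367683454351074
scene0 part [228.4 190.8] [218 174  22  35 273] ((616.6806640625, -45.47564697265625), (153.7225341796875, 25.49327278137207), 83.97923278808594) 43.39001284573295
[594.6 -43.4 162.2] 7.049805750036434 [ 0.2 -0.8 -0.9] [ 3.1 -0.   1.5]
```

View pics/hov.png

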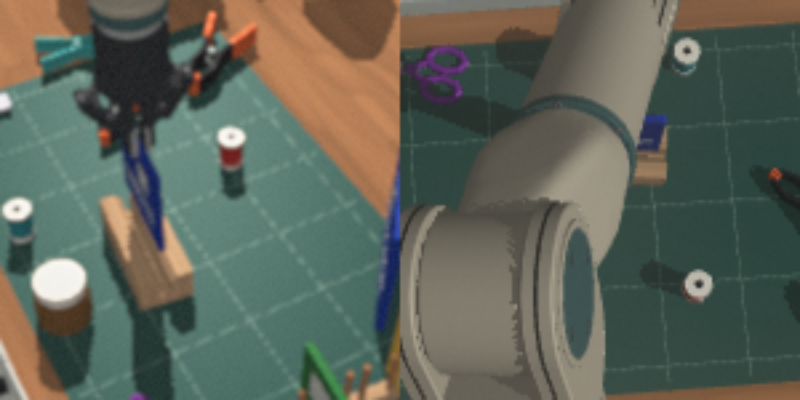

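{"op": "play_rows", "data": {
  "series": [
    [[0.1,0,-2,0,0,0,1],[0,0,-2,0,0,0,1],[0,0,-1,0,0,0,1],[0,0,-0.7,0,0,0,1],[0,0,0,0,0,0,1]]
  ]
}}

```text
clock: 7.4
eef_pos: [595.0, -43.2, 104.0]
tool_rot: [3.141, 0.0, 1.457]
force: [0.5, -0.6, -1.0]
width: 6.7
gripper_force: 60.8
```

{"op": "play_rows", "data": {
  "series": [
    [[0,0,-0.4,0,0,0,1],[0,0,-0.3,0,0,0,1],[0,0,-0.2,0,0,0,1],[0,0,-0.2,0,0,0,1],[0,0,0,0,0,0,1]]
  ]
}}

```text
clock: 8.02
eef_pos: [598.1, -43.7, 97.3]
tool_rot: [3.134, -0.001, 1.457]
force: [-1.4, 1.4, 24.1]
width: 6.8
gripper_force: 64.4
```

```bash
python3 - <<'E'
from blue import *
for k in range(2):
    im,Q,n,w=blue("scene","dn%d"%k,48); T=Q[Q[:,2]>110]; print("top z pct",np.percentile(T[:,2],[90,95,99]))
    s=ctrl.read_state();print(np.array(s["eef_pos"]),np.array(s["force"]))
cv2.imwrite("pics/dn.png",cv2.resize(im[130:230,190:290][...,::-1],(600,600),interpolation=cv2.INTER_CUBIC))
E
```

```text
scene [235.6 184.1] [228 170  12  30  74] mean [605.   -8.2 101. ] z [ 53.6 132.9] normal [ 1.  -0.1 -0. ] yaw -6.35751502820857 along mid 33.68219485975133 len 102.52221286827626 sd 1.2081590976476584
top z pct [131.  131.9 133.3]
[598.1 -43.7  97.3] [-2.1  1.2 24.2]
scene [235.7 184.2] [228 170  12  31  75] mean [605.2  -7.2 101.5] z [ 54.  132.1] normal [ 1.  -0.1 -0. ] yaw -6.507624647030252 along mid 35.60708231351474 len 103.36810748431691 sd 1.1822122080361788
top z pct [130.8 131.3 132.2]
[598.1 -43.7  97.3] [-1.5  0.4 24.1]
```

View pics/dn.png

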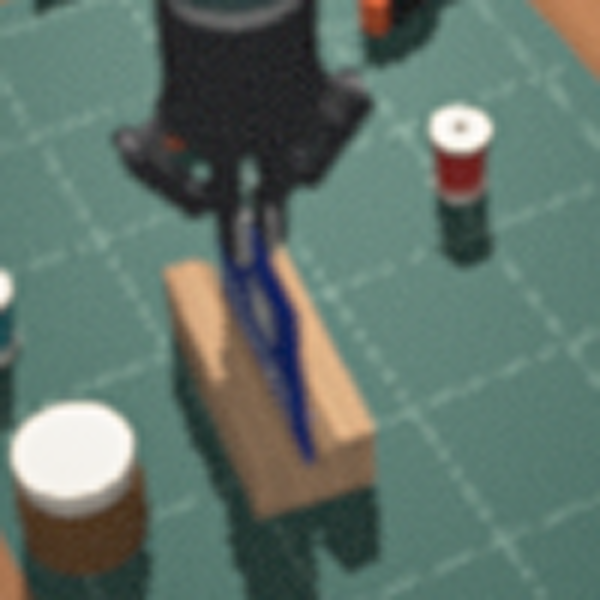

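The panel's top is at about 131 mm, and the tool has gone down exactly 10 mm from its rack grasp height. It stands on the slot floor, at scene (236,184). Release, rise, and work out the clamp's pose from the saved pictures.

{"op": "play_rows", "data": {
  "series": [
    [[0,0,0,0,0,0,0.8],[0,0,0,0,0,0,0.6],[0,0,0,0,0,0,0.6],[0,0,1,0,0,0,0.6],[0,0,4,0,0,0,0.6],[0,0,5,0,0,0,0.5],[0,0,2,0,0,0,0.3],[-1,-5,0,0,0,-6,0],[-1,-5,0,0,0,-8,0],[-2,-5,0,0,0,-8,0],[0,0,0,0,0,0,0]]
  ]
}}

```text
clock: 9.5
eef_pos: [552.1, -199.2, 213.9]
tool_rot: [3.14, 0.003, 1.063]
force: [1.4, 0.0, -0.3]
width: 85.6
gripper_force: 0.0
```

```bash
python3 - <<'E'
from blue import *
for c in("scene","top"):
    z=np.load(f"{c}0.npz");P=cloud(c,z["d"]);hsv=cv2.cvtColor(z["im"],cv2.COLOR_RGB2HSV).astype(int);H,S,V=hsv[...,0],hsv[...,1],hsv[...,2]
    o=((H<14)&(S>130)&(V>90)&(abs(P[...,0]-515)<75)&(abs(P[...,1]+290)<75)&(P[...,2]<60))
    n,l,st,ce=cv2.connectedComponentsWithStats(o.astype(np.uint8))
    for i in range(1,n):
        if st[i,4]>6: Q=P[l==i];Q=Q[Q[:,2]>12];print(c,"orange",ce[i],st[i,4],Q.mean(0),cv2.minAreaRect(Q[:,:2].astype(np.float32)))
im,Q,n,w=blue("scene","rel",48); print("top z",np.percentile(Q[:,2],[95,99]),n)
s=ctrl.read_state();print(np.array(s["eef_pos"]),s["width"],np.array(s["force"]),np.degrees(s["tool_rot"]))
for c in("scene",):
  for nme in("clamp_grip","clamp_pin","clamp_tip_a"):
    print(nme,[(np.round(r["pixel"]),round(r["p"],2),atz(c,r["pixel"],12)[:2]) for r in place_of(nme,c)])
cv2.imwrite("pics/rel.png",cv2.resize(im[90:240,170:320][...,::-1],(600,600),interpolation=cv2.INTER_CUBIC))
E
```

```text
scene orange [221.6 133.4] 12 [ 512.9 -324.9   23.9] ((512.5023803710938, -327.4656677246094), (34.26137161254883, 3.8905181884765625), 65.17584228515625)
scene orange [232.2 136.6] 40 [ 482.7 -297.3   21.7] ((483.3786315917969, -297.80047607421875), (38.265464782714844, 8.54519271850586), 30.21488380432129)
scene orange [218.9 150.8] 22 [ 557.8 -251.2   18.7] ((557.7627563476562, -253.040283203125), (12.652469635009766, 21.002099990844727), 10.21070671081543)
top orange [330.5 185. ] 14 [ 553.9 -253.3   20.1] ((553.787109375, -253.02438354492188), (11.528043746948242, 11.684235572814941), 43.12638854980469)
top orange [355.1 197.1] 38 [ 507.2 -329.8   22.6] ((506.8733215332031, -330.5453796386719), (39.60960388183594, 7.513840675354004), 62.74452590942383)
top orange [347.3 206.2] 31 [ 478.2 -300.    22.8] ((478.4785461425781, -300.39849853515625), (39.635292053222656, 7.255537509918213), 29.839433670043945)
scene [232.8 175.4] [226 157  15  43 162] mean [598.8 -40.7 106.2] z [ 53.6 132. ] normal [ 1.  -0.1  0. ] yaw -6.140381837087649 along mid 22.637548504963295 len 116.8944776962
[... 176 characters left out ...]
.82, array([ 558.6, -455.3])), (array([225., 135.]), 0.74, array([ 500.2, -323.9])), (array([264., 113.]), 0.66, array([ 304.7, -373.5])), (array([337., 256.]), 0.33, array([440.6, 304.4]))]
clamp_pin [(array([209., 117.]), 0.75, array([ 512.3, -452.1])), (array([221., 144.]), 0.64, array([ 532.8, -287.3])), (array([259., 122.]), 0.64, array([ 351.1, -332.5]))]
clamp_tip_a [(array([218., 153.]), 0.67, array([ 562.8, -246.9])), (array([217., 152.]), 0.65, array([ 566. , -254.7])), (array([221., 117.]), 0.65, array([ 467.1, -431. ])), (array([220., 116.]), 0.57, array([ 469.6, -435.3])), (array([251., 128.]), 0.56, array([ 395.7, -310.7])), (array([252., 133.]), 0.43, array([ 404.4, -283.4]))]
```

View pics/rel.png

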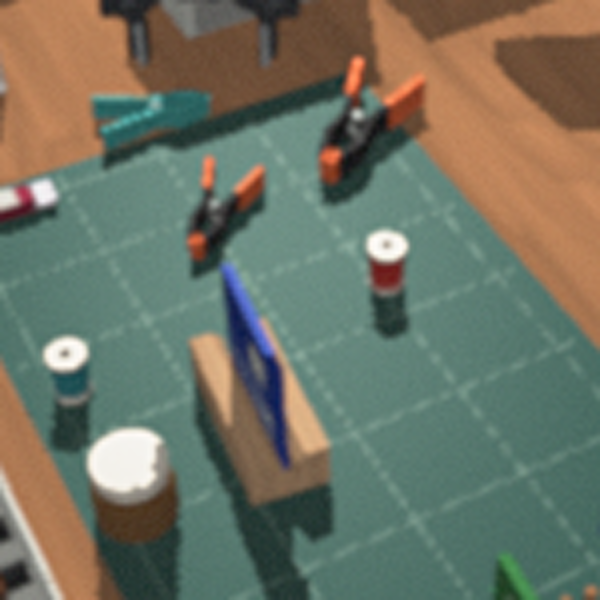

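The panel stands upright and seated in the block, at scene (233,175), and the small clamp lies at scene (222,144). Now above the clamp, then down.

{"op": "play_rows", "data": {
  "series": [
    [[-2,-4,0,0,0,-5,0],[-2,-4,-2,0,0,-5,0],[-1.9,-3.7,-3,0,0,-5,0],[0,0,-4,0,0,0,0],[0,0,-4,0,0,0,0],[0,0,-2,0,0,0,0],[0,0,0,0,0,0,0]]
  ]
}}

```text
clock: 10.58
eef_pos: [495.7, -307.9, 61.3]
tool_rot: [-3.138, -0.0, 0.814]
force: [0.9, 0.4, -0.3]
width: 85.3
gripper_force: 0.0
```

```bash
python3 - <<'E'
from blue import *
im,d=get_image("scene");s=ctrl.read_state();p=np.array(s["eef_pos"]);print(p,np.degrees(s["tool_rot"]))
g=np.array([494,-314,12.]);pin=g+42*np.array([.695,.719,0]);tip=g+96*np.array([.695,.719,0])
big=cv2.resize(im[80:200,160:280][...,::-1],(600,600),interpolation=cv2.INTER_CUBIC).copy()
for X,col in((g,(255,255,0)),(pin,(0,255,0)),(tip,(255,0,255)),(p+[0,0,13],(0,255,255))):
    q=(proj("scene",X)-[160,80])*5;cv2.circle(big,tuple(int(v) for v in q),4,col,-1)
cv2.imwrite("pics/ov.png",big)
E
```

```text
[ 496.3 -308.9   62.5] [-179.9   -0.    46.6]
```

View pics/ov.png

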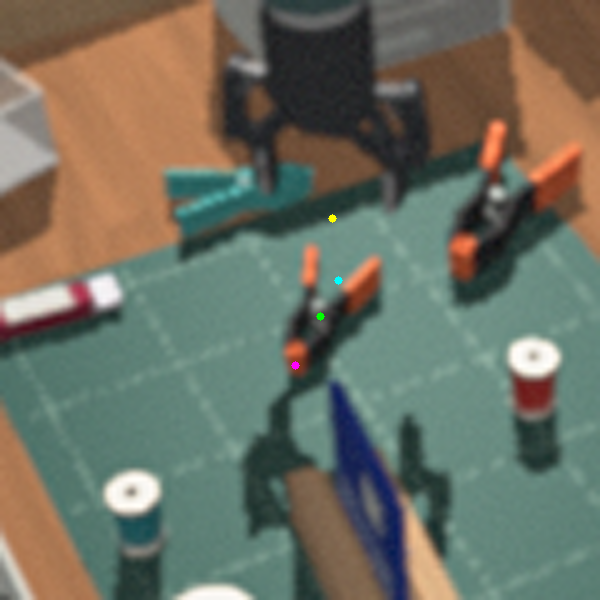

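The overlay agrees: grip point (cyan) between the handles, pin and tip in place, open fingers straddling it. Down and squeeze.

{"op": "play_rows", "data": {
  "series": [
    [[-0.2,-0.5,-2,0,0,0,0],[0,0,-2,0,0,0,0],[0,0,-1,0,0,0,0],[0,0,-0.7,0,0,0,0],[0,0,0,0,0,0,0.2],[0,0,0,0,0,0,0.4],[0,0,0,0,0,0,0.6],[0,0,0,0,0,0,0.8],[0,0,0,0,0,0,0.9],[0,0,0,0,0,0,1],[0,0,0,0,0,0,1]]
  ]
}}

```text
clock: 12.0
eef_pos: [493.6, -315.1, 5.8]
tool_rot: [-3.142, -0.0, 0.811]
force: [0.6, 0.0, 0.2]
width: -0.1
gripper_force: 0.0
```

```bash
python3 - <<'E'
from blue import *
im,d=get_image("scene");s=ctrl.read_state();print(s["width"],s["eef_pos"])
im2,d2=get_image("top")
np.savez("scene_m.npz",im=im,d=d);np.savez("top_m.npz",im=im2,d=d2)
print([(np.round(r["pixel"]),round(r["p"],2)) for r in place_of("clamp_tip_a","scene")])
cv2.imwrite("pics/miss.png",np.hstack([cv2.resize(i[...,::-1],(400,400),interpolation=cv2.INTER_CUBIC) for i in(im[85:185,170:270],im2[150:250,290:390])]))
E
```

```text
-0.0031186580985732605 [ 493.7 -315.2    5.8]
[(array([221., 117.]), 0.7), (array([250., 133.]), 0.57), (array([221., 115.]), 0.54), (array([220., 154.]), 0.53), (array([217., 151.]), 0.52), (array([250., 134.]), 0.41)]
```

View pics/miss.png

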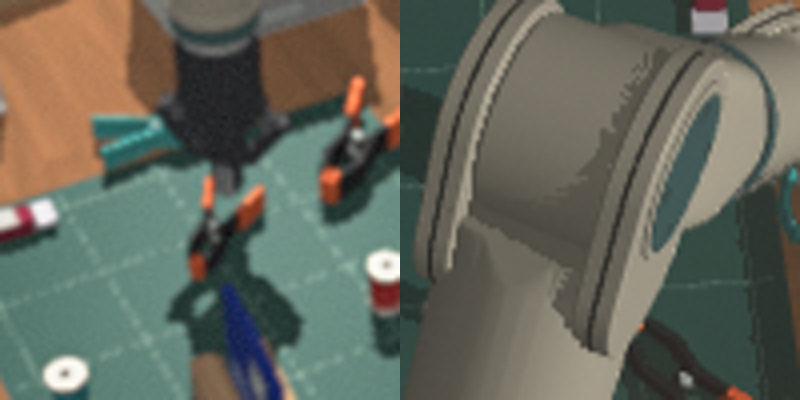

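```bash
python3 - <<'E'
from blue import *
p=np.array([493.7,-315.2,5.8])
for h in(0,20,40): print(proj("scene",p+[0,0,h]))
for f in("scene0","scene_m"):
    z=np.load(f+".npz");P=cloud("scene",z["d"]);hsv=cv2.cvtColor(z["im"],cv2.COLOR_RGB2HSV).astype(int);H,S,V=hsv[...,0],hsv[...,1],hsv[...,2]
    o=((H<14)&(S>130)&(V>90)&(abs(P[...,0]-515)<85)&(abs(P[...,1]+290)<75)&(P[...,2]<60))
    n,l,st,ce=cv2.connectedComponentsWithStats(o.astype(np.uint8))
    for i in range(1,n):
        if st[i,4]>6: Q=P[l==i];Q=Q[Q[:,2]>12];print(f,ce[i],st[i],Q.mean(0),cv2.minAreaRect(Q[:,:2].astype(np.float32)))
z=np.load("scene_m.npz");P=cloud("scene",z["d"]);print(P[131:145:2,227])
E
```

```text
[227.7 137.1]
[227.4 133.1]
[227.  128.9]
scene0 [221.6 133.4] [221 130   2   7  12] [ 512.9 -324.9   23.9] ((512.5023803710938, -327.4656677246094), (34.26137161254883, 3.8905181884765625), 65.17584228515625)
scene0 [232.2 136.6] [229 132   7  10  40] [ 482.7 -297.3   21.7] ((483.3786315917969, -297.80047607421875), (38.265464782714844, 8.54519271850586), 30.21488380432129)
scene0 [218.9 150.8] [217 148   5   7  22] [ 557.8 -251.2   18.7] ((557.7627563476562, -253.040283203125), (12.652469635009766, 21.002099990844727), 10.21070671081543)
scene_m [221.8 132.8] [221 130   3   7  16] [ 510.8 -326.6   24.7] ((507.8834228515625, -328.4752197265625), (29.778522491455078, 8.725961685180664), 56.277164459228516)
scene_m [232.3 136.6] [229 132   7  10  38] [ 480.9 -298.6   20.3] ((482.4994201660156, -298.63482666015625), (39.06714630126953, 9.225584983825684), 33.979530334472656)
scene_m [219.1 151.4] [218 149   3   6  17] [ 558.2 -249.7   18.6] ((558.6100463867188, -249.4915313720703), (14.450740814208984, 7.523672580718994), 63.25782775878906)
[[ 497.6 -307.4   43.2]
 [ 499.4 -304.7   36.4]
 [ 489.  -332.4    1.4]
 [ 494.4 -320.8    2.5]
 [ 498.7 -312.     1. ]
 [ 512.  -280.3   21.4]
 [ 513.8 -277.6   14.4]]
```

```bash
python3 - <<'E'
from blue import *
z=np.load("scene_m.npz");P=cloud("scene",z["d"]);im=z["im"]
for r in range(124,139): print(r,[ (int(im[r,c].sum()//3),int(P[r,c,2])) for c in range(222,233)])
print("front edge z=6,30",proj("scene",[501,-307,6]),proj("scene",[501,-307,30]))
print("dn TCP",proj("scene",[597,-43,97]),"with z+20",proj("scene",[597,-43,117]))
z=np.load("scene_dn1.npz");P=cloud("scene",z["d"]);im=z["im"]
for r in range(164,178): print(r,[ (int(im[r,c].sum()//3),int(P[r,c,2])) for c in range(226,238)])
s=ctrl.read_state();print(s)
E
```

```text
124 [(45, 79), (37, 75), (37, 77), (37, 74), (37, 71), (36, 78), (37, 81), (40, 80), (36, 78), (36, 85), (37, 83)]
125 [(72, 70), (45, 71), (47, 71), (44, 73), (44, 66), (39, 76), (34, 75), (38, 74), (43, 74), (49, 79), (49, 80)]
126 [(101, 0), (64, 68), (62, 71), (64, 65), (56, 63), (50, 70), (36, 73), (41, 73), (59, 67), (81, 1), (93, 75)]
127 [(108, 0), (75, 64), (78, 61), (80, 61), (79, 63), (74, 65), (48, 66), (42, 61), (73, 61), (113, -3), (129, 1)]
128 [(116, 0), (81, 55), (80, 57), (84, 62), (84, 58), (84, 59), (61, 60), (44, 57), (78, 57), (115, 49), (133, 0)]
129 [(134, 27), (91, 49), (83, 48), (88, 54), (85, 53), (89, 54), (61, 50), (41, 54), (69, 55), (109, 40), (132, 0)]
130 [(147, 23), (100, 42), (82, 48), (81, 47), (86, 50), (91, 53), (61, 48), (50, 48), (72, 48), (109, 42), (131, -3)]
131 [(147, 25), (101, 20), (83, 41), (83, 43), (88, 43), (92, 43), (65, 44), (57, 47), (89, 43), (123, -1), (134, 1)]
132 [(143, 26), (100, 22), (89, 34), (87, 38), (88, 41), (94, 41), (79, 42), (82, 38), (110, 39), (133, 1), (149, 0)]
133 [(146, 23), (113, 21), (102, 0), (99, 33), (93, 
[... 2351 characters left out ...]
131), (83, 129), (135, 131), (172, 40)]
176 [(123, 37), (85, 1), (66, 57), (53, 70), (54, 81), (65, 94), (67, 109), (55, 119), (49, 130), (64, 130), (104, 132), (157, 44)]
177 [(127, 42), (88, 0), (76, 47), (67, 61), (56, 74), (73, 90), (76, 107), (62, 116), (50, 128), (49, 128), (81, 130), (134, 129)]
{'clock': 12.15, 'qpos': array([ 0.3,  0.9,  0.4,  1.8, -0.6,  0.6,  0.3]), 'qd': array([ 0., -0., -0.,  0., -0.,  0.,  0.]), 'tau': array([ -0. , -56. ,   7.4,  -9.9,   0. ,   0. ,   0. ]), 'eef_pos': array([ 493.6, -315.1,    5.8]), 'tool_rot': array([-3.1, -0. ,  0.8]), 'force': array([ 0.8, -0.1, -0.3]), 'torque': array([-0., -0., -0.]), 'gripper_force': 0.0, 'width': 0.004700809983920772}
```

Finding: the depth image shows the shut fingertips at z ≈ 30 mm (scene row 134) while the reported TCP is at 5.8. The real tips therefore stand about 24 mm above the reported TCP, and the fingers closed above the handles. The clamp has not moved. I reopen, go 24 mm lower with a force check, and squeeze.

{"op": "play_rows", "data": {
  "series": [
    [[0,0,0.5,0,0,0,0],[0,0,0,0,0,0,0],[0,0,0,0,0,0,0],[0,0,0,0,0,0,0],[0,0,-1,0,0,0,0],[0,0,-1,0,0,0,0],[0,0,-0.6,0,0,0,0],[0,0,-0.3,0,0,0,0],[0,0,0,0,0,0,0]]
  ]
}}

```text
clock: 13.28
eef_pos: [493.5, -315.1, -18.5]
tool_rot: [-3.141, 0.0, 0.811]
force: [-0.2, 1.0, 0.6]
width: 85.2
gripper_force: 0.0
```

{"op": "play_rows", "data": {
  "series": [
    [[0,0,0,0,0,0,0.3],[0,0,0,0,0,0,0.5],[0,0,0,0,0,0,0.7],[0,0,0,0,0,0,0.8],[0,0,0,0,0,0,1],[0,0,0,0,0,0,1],[0,0,0,0,0,0,1]]
  ]
}}

```text
clock: 14.15
eef_pos: [495.0, -316.6, -16.5]
tool_rot: [3.138, -0.0, 0.811]
force: [-0.4, -0.1, 9.1]
width: 21.8
gripper_force: 60.7
```

The clamp is squeezed fully (width 21.8, about 2 mm under nominal as with the panel). Lift it, turn it along the slot, and stop short of the panel edge.

{"op": "play_rows", "data": {
  "series": [
    [[0,0,1,0,0,0,1],[0,0,2,0,0,0,1],[0,0,3,0,0,0,1],[0,0,2,0,0,0,1],[1.4,1.6,0,0,0,6,1],[1.4,1.7,0,0,0,6.5,1],[1.4,1.7,0,0,0,6.5,1],[1.4,1.7,0,0,0,6.5,1],[1.4,1.7,0,0,0,6.5,1],[1.2,1.6,0,0,0,5.2,1],[0,0,0,0,0,0,1],[0,0,0,0,0,0,1]]
  ]
}}

```text
clock: 15.65
eef_pos: [574.9, -216.2, 62.0]
tool_rot: [-3.141, 0.001, 1.458]
force: [0.1, -0.4, -1.8]
width: 22.2
gripper_force: 59.6
```

```bash
python3 - <<'E'
from blue import *
im,Q,n,w=blue("scene","cl",60);P=cloud("scene",np.load("scene_cl.npz")["d"])
T=Q[abs(Q[:,2]-92)<25];print("panel near z92",T.mean(0),n)
s=ctrl.read_state();p=np.array(s["eef_pos"]);print(p,np.degrees(s["tool_rot"]),s["width"],s["force"])
hsv=cv2.cvtColor(im,cv2.COLOR_RGB2HSV).astype(int);H,S,V=hsv[...,0],hsv[...,1],hsv[...,2]
o=((H<14)&(S>130)&(V>70)&(P[...,2]>50)&(P[...,2]<140)&(abs(P[...,0]-580)<90)&(P[...,1]<-60)&(P[...,1]>-330))
k,l,st,ce=cv2.connectedComponentsWithStats(o.astype(np.uint8))
for i in range(1,k):
    if st[i,4]>3: q=P[l==i];print("orange",ce[i],st[i],q.mean(0),q.min(0),q.max(0))
for t in("clamp_tip_a","clamp_pin","clamp_grip"):print(t,[(np.round(r["pixel"]),round(r["p"],2),atz("scene",r["pixel"],92)) for r in place_of(t,"scene")])
cv2.imwrite("pics/cl.png",cv2.resize(im[100:210,180:290][...,::-1],(600,600),interpolation=cv2.INTER_CUBIC))
E
```

```text
scene [232.8 174.9] [226 157  15  41 156] mean [598.8 -39.8 109.5] z [ 63.4 132.2] normal [ 1.  -0.1  0. ] yaw -6.106691865333589 along mid 21.294865985390047 len 120.02094344098819 sd 1.2576821693757014
panel near z92 [599.5 -39.3  94.1] [ 1.  -0.1  0. ]
[ 574.7 -216.5   62. ] [-180.     0.1   83.5] 22.311121704537374 [-0.3 -0.4 -0.4]
orange [218.6 140.4] [217 137   4   9  23] [ 568.5 -214.3   99.7] [ 562.9 -229.    90. ] [ 573.  -193.2  110. ]
orange [214.4 143.4] [214 141   2   5   8] [ 588.1 -204.6  102.6] [ 585.4 -208.    95.8] [ 590.  -195.9  112. ]
orange [219.3 161.2] [219 159   2   5   6] [ 604.6 -130.1   91.8] [ 603.7 -133.7   84.9] [ 605.1 -124.5   98.3]
clamp_tip_a [(array([251., 133.]), 0.78, array([ 450.2, -203.6,   92. ])), (array([251., 130.]), 0.46, array([ 441.9, -217.9,   92. ])), (array([231., 164.]), 0.44, array([ 576.3, -102.4,   92. ])), (array([221., 164.]), 0.39, array([ 603.2, -117. ,   92. ]))]
clamp_pin [(array([223., 150.]), 0.76, array([ 572.1, -169.9,   92. ])), (array([258., 120.]), 0.75, array([ 397.6, -252.8,   92. ])), (array([210., 117.]), 0.4, array([ 540.6, -356.6,   92. ]))]
clamp_grip [(array([264., 116.]), 0.71, array([ 366. , -262.4,   92. ])), (array([198., 121.]), 0.56, array([ 586.9, -353.9,   92. ])), (array([210., 143.]), 0.46, array([ 594.8, -224.3,   92. ])), (array([300., 268.]), 0.44, array([582.6, 319.7,  92. ]))]
```

View pics/cl.png

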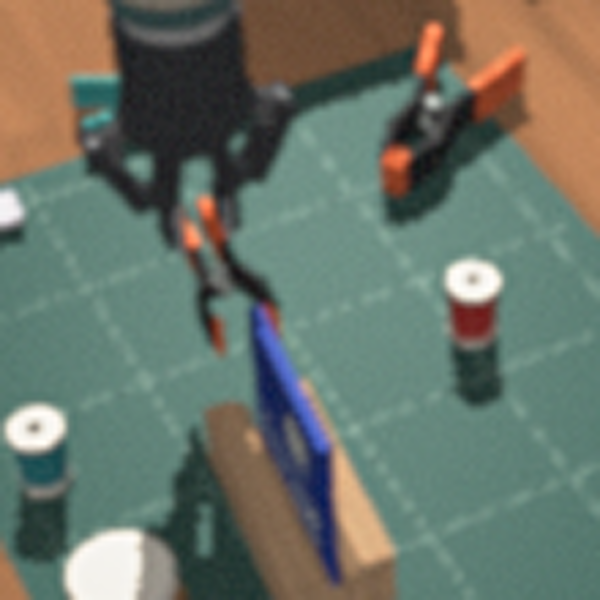

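The clamp is gaping in line with the slot, its jaw tips at scene (220,164) and (230,160). They are about 20 mm short of the panel's edge, and the panel's plane runs midway between them to within about 1 mm. Advance 43 mm along the slot.

{"op": "play_rows", "data": {
  "series": [
    [[0.1,1,0,0,0,0,1],[0.12,1,0,0,0,0,1],[0.12,1,0,0,0,0,1],[0.1,0.9,0,0,0,0,1],[0.05,0.4,0,0,0,0,1],[0,0,0,0,0,0,1],[0,0,0,0,0,0,1]]
  ]
}}

```text
clock: 16.73
eef_pos: [580.5, -172.7, 61.9]
tool_rot: [3.141, 0.0, 1.46]
force: [-0.3, 0.1, -1.1]
width: 21.9
gripper_force: 59.6
```

```bash
python3 - <<'E'
from blue import *
im,Q,n,w=blue("scene","fin",60);P=cloud("scene",np.load("scene_fin.npz")["d"])
s=ctrl.read_state();p=np.array(s["eef_pos"]);print(p,np.degrees(s["tool_rot"]),s["width"],s["force"])
hsv=cv2.cvtColor(im,cv2.COLOR_RGB2HSV).astype(int);H,S,V=hsv[...,0],hsv[...,1],hsv[...,2]
o=((H<14)&(S>120)&(V>60)&(P[...,2]>50)&(P[...,2]<140)&(abs(P[...,0]-585)<70)&(P[...,1]>-260)&(P[...,1]<0))
k,l,st,ce=cv2.connectedComponentsWithStats(o.astype(np.uint8))
for i in range(1,k):
    if st[i,4]>3: q=P[l==i];print("orange",ce[i],st[i,4],q.mean(0),q.min(0),q.max(0))
cv2.imwrite("pics/fin.png",cv2.resize(im[120:200,190:270][...,::-1],(600,600),interpolation=cv2.INTER_CUBIC))
E
```

```text
scene [232.7 174.7] [226 156  15  42 167] mean [598.4 -41.5 108.5] z [ 62.7 132.5] normal [ 1.  -0.1  0. ] yaw -6.494061783025618 along mid 22.20150787681158 len 154.2428739301307 sd 1.7421093614051855
[ 580.4 -172.7   61.9] [180.    0.   83.6] 21.911997081399694 [-0.7 -0.3  0. ]
orange [222.6 149.2] 24 [ 574.4 -169.1   98.9] [ 569.5 -184.3   85.3] [ 578.7 -148.6  111.3]
orange [218.6 152.3] 10 [ 592.8 -160.2  100.7] [ 589.6 -164.    91.8] [ 595.1 -151.9  108.1]
orange [223.6 170.3] 9 [610.5 -84.5  93.7] [609.  -91.2  86.6] [611.9 -79.7 100.7]
```

View pics/fin.png

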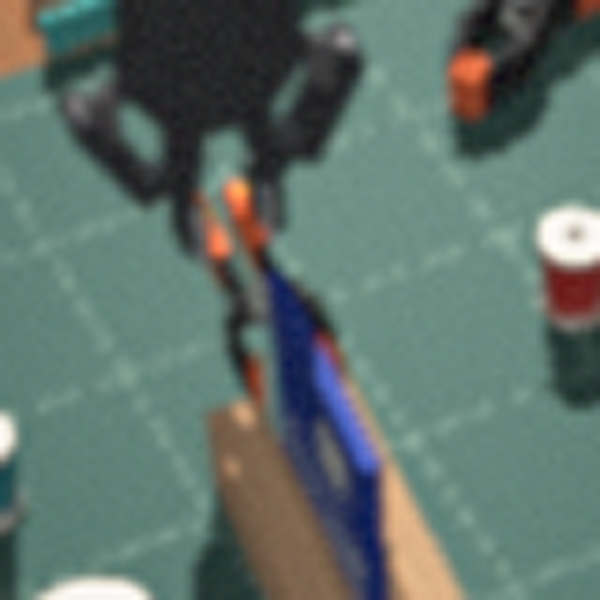

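The jaws straddle the panel's near upright edge: one pad at scene (224,170), the other just behind the panel at about (233,165). The tips are about 23 mm past the edge. The wrist force is near zero and the panel has not moved. Handing in.

```bash
python3 -c "
from cell import workorder
print(workorder.finish_job())"
```

```text
the job is handed in; nothing more can be done
None
```

The blue panel stands released, centred and fully down in the display block's slot. The small orange clamp is held open about 23 mm over one of its side edges, touching neither panel nor block by the last picture and force reading, and the job is handed in.

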